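# Put the waiting-room toys back on their place boards

### The arm

A 6-joint arm with a two-finger parallel gripper is mounted at the origin on the work surface. World frame = base frame: x ahead of the robot, y to its left, z up, the work surface at z = 0. Lengths are in m, angles in rad, forces in N, time in s.
With the tool pointing down it reaches from about 0.35 to 0.95 m from the base axis. Payload 17.4 kg.
Tool frame: the origin (TCP) lies midway between the tips of the shut fingers; the grasp point (between the pads) lies 19 mm behind it; z points along the fingers, y is the line along which they close (so a half turn about z gives the same grasp; the last joint's range is limited). The gripper opens to 93 mm and grips with 3 to 60 N. Pads are 15 mm wide; open, the fingers measure 128 mm over their backs; the gripper's body (75 mm by 188 mm) begins 65 mm behind the grasp point.
Start: joints at [-1.144, 0.116, 1.442, -0, 1.584, -0.038], TCP at [0.303, -0.603, 0.219] pointing down, gripper open.
Joint ranges: [-2.83, 2.83], [-0.83, 2.19], [0.07, 2.5], [-1.14, 4.28], [0.01, 3], [-2.97, 2.97]. Speed limits (rad/s): [1.89, 1.89, 2.22, 3.14, 3.14, 3.14].

### API

Orientations are given as a unit quaternion [w, x, y, z].
In Python, from bench import sensors, optics, bot, trace, pinpoint gives the robot as it stands.
- The arm moves only by the shell command python3 -m jog 'ROWS' [FORCE]. ROWS is JSON, a list of rows, each a list of 3 entries, a list of its own where there are three numbers: the shift along the tool's x, y, z in mm, then the turn about the tool's z in units of 5 degrees (1.0 is 5 degrees), then the closure, from -1 (fully open) to 1 (shut). A call has 1 to 5 rows; each row is the pose to reach, as a shift and turn from the pose commanded when the call began, along the tool's axes at that moment; what a row does not reach only later rows make up. A row lasts 1/12 s, in which the tool goes at most 41.7 mm and 7.16 degrees, less where a joint would pass 70% of its speed; a pose out of reach is approached as far as the arm can. A call with a gripper value outside its range is refused whole. The fingers move at their own pace and stop on an object; FORCE is the grip in N (left out, the last holds). Time passes only in rows, so rows that repeat a pose let the fingers close. It gives the time, the measured TCP pose, the force, the opening and the grip force at its end, in the units of the state.
- sensors.observe(): the state, without advancing time (a new reading comes with each control period).
- optics.grab_frame(name): name is "side" or "top" or "wrist"; returns the picture (420x560x3 uint8, blue, green, red); there is no depth.
- optics.camera_model(name): a dict with "camera_matrix" (3x3 intrinsics, pixels), "camera_from_world" (4x4, takes a point from world to camera coordinates); the wrist camera has in their place "T_tool_cam" (4x4, takes a point from camera to tool coordinates, whose origin is the TCP and whose axes are the flange's). Camera axes: x right, y down, z forward; pixel columns grow to the right and rows downward; lengths in m; the calibration is good to about 2 mm. A picture is of the moment at which its call begins: read the wrist's pose just before it. camera_model takes no time and is no camera call.
- bot.close_job(): hands the job in; it is judged then, once.
Trained networks look in the newest picture that a camera, given by its name, has taken for a name from the list of things; names that differ only in an ending like _2 or _b are one class to them, and where a whole thing is asked for, a point or a joint stands for the part that bears it (a point fixed in the world has none). Each returns a list of dicts, best first, with "score" (0 to 1); they miss things now and then, are a little off and sometimes report something else, mostly with a low value. They report only what shows in the picture. A call takes as long as a camera call. They do not tell look-alikes from the thing itself.
- trace(camera, query): "mask" (420x560 bool, what is visible of it) and "rect" ([left, top, right, bottom] in pixels, round what is visible of it).
- pinpoint(camera, query): "point" ([column, row] in pixels: a listed point, or the origin of a listed thing).
The state is a dict: "t": time; "joint_positions": joint angles; "joint_velocities": joint speeds; "joint_torque": joint torques, N m; "position": TCP position; "ee_rot": TCP orientation; "contact_force": force on the tool from outside, world axes, zero at the start; "torque": the same for the moment, N m; "opening": opening from 0.0 (shut) to 1.0 (fully open); "grasp_force": force on a finger pad.
Only numpy, scipy, OpenCV 4.12 (cv2) and the standard library are available. Lean on these libraries where they do the work, as an engineer would, in place of code of your own. Each camera call takes 0.05 s, during which the arm holds its last target. There are 200 camera calls.

### The job

Get the play shelf ready for the morning: put the telephone handset, the piggy bank, the stethoscope head and the toy dentist's mirror each back on the pine place board that carries its outline, covering the outline and pointing the same way as it does (the handset may lie either way round). The piggy bank is china, so keep it upright and set it down gently on its feet. Leave the rack of wooden molars and the ring stacker standing where they are.

Things in the scene. Friction and masses are not known exactly. Their poses are not given: they have to be found in the camera images.
- handset: red plastic toy telephone handset lying cups down, 146 mm long, 49 mm high: two round cups 46 mm across at x = -50 and +50 mm, joined by a raised handle along x, 26 mm wide (y), from 25 to 49 mm above the underside, straight for x -32 to +32 mm, open space below it. Both ends alike. Origin: centre of the underside, z up. 120 g.
- pig: cream ceramic piggy bank on four short legs: round body 54 mm wide (y), widest 40 mm above the feet, equally wide for x -13 to +13 mm; 95 mm long from tail (-x) to snout (+x), 71 mm high with ears at x = 22 mm; dark coin slot on its back. Origin: level with the soles, below the middle of the body, z up. 250 g. China: not to be knocked or dropped.
- steth: silver toy stethoscope head lying on its wide face: disc 50 mm across with upright rim 14 mm high, above it a narrower bell to 33 mm height, and a round stem 11 mm thick (black collar at its end) sticking out sideways along -x to x = -62 mm, 18 mm up. Origin: underside, centre of the disc; stem to -x, z up. 90 g.
- mirror: wooden toy dentist's mouth mirror lying flat: round head 42 mm across, 16 mm thick, centred at x = +40 mm, bright steel face up, and a straight square handle 16 mm wide (y), 16 mm high, from x = -72 to +10 mm. 133 mm long. Origin: underside, in the handle near the centre of mass; +x to the round head, z up. 50 g.
- handset_board: fixed flat pine board 170 x 68 x 6 mm with the solid dark outline of the handset (two round blobs joined by a bar) on its top. Origin: underside, middle of one short edge; x runs from there along the board's length (0 to 170 mm), z up. Right place of the toy's origin: x = 85, y = 0, z = 6 mm, toy x axis along board x (or half a turn round).
- pig_board: fixed flat pine board 118 x 82 x 6 mm with the solid dark outline of the piggy bank seen from above (round-ended body, two ears, snout towards +x, small tail towards -x) on its top. Origin: underside, middle of one short edge; x runs from there along the board's length (0 to 118 mm), z up. Right place of the toy's origin: x = 58, y = 0, z = 6 mm, toy x axis along board x.
- steth_board: fixed flat pine board 111 x 74 x 6 mm with the solid dark outline of the stethoscope head (a disc with a narrow stem towards -x) on its top. Origin: underside, middle of one short edge; x runs from there along the board's length (0 to 111 mm), z up. Right place of the toy's origin: x = 74, y = 0, z = 6 mm, toy x axis along board x.
- mirror_board: fixed flat pine board 157 x 66 x 6 mm with the solid dark outline of the mouth mirror (long handle towards -x, round head towards +x) on its top. Origin: underside, middle of one short edge; x runs from there along the board's length (0 to 157 mm), z up. Right place of the toy's origin: x = 84, y = 0, z = 6 mm, toy x axis along board x.
- rack: bystander: low pine rack in which six painted wooden molar pieces stand in a row along its x axis; 214 mm long (x), 74 mm wide (y), 89 mm high. Origin: centre of the underside. Loose, 0.9 kg; stays where it is.
- stacker: bystander: upright toy ring stacker, a tapering pile of coloured rings on a round pine foot 72 mm across, with a ball on top; 109 mm high. Origin: centre of the underside. Loose, 0.22 kg, topples if hit; stays where it is.
There are look-alikes about, which are no part of the job. What is shaped like the mirror_board but pink is not meant.

How it is judged:
At the end, for the whole second after the job is handed in: Each toy rests on its own board in its described attitude: origin within 12 mm along and across of its place, long axis within 15 degrees, pointing as the outline does (handset either way), level within 7 degrees, at rest; rack and ring stacker upright, within 15 mm of where they stood (x of handset in the frame of handset_board between 0.073 and 0.097 m and y of handset in the frame of handset_board between -0.012 and 0.012 m and z of handset in the frame of handset_board between 0.003 and 0.01 m and angle between the x axis of handset and the x axis of handset_board, either way round below 0.26 rad and angle between each of handset, pig, steth, mirror's own z axis and vertical below 0.12 rad and linear speed of each of handset, pig, steth, mirror below 0.01 m/s and angular speed of each of handset, pig, steth, mirror below 0.1 rad/s and x of pig in the frame of pig_board between 0.046 and 0.07 m and y of pig in the frame of pig_board between -0.012 and 0.012 m and z of pig in the frame of pig_board between 0.003 and 0.01 m and angle between the x axis of pig and the x axis of pig_board, either way round below 0.26 rad and x of pig_board in the frame of pig below 0 m and x of steth in the frame of steth_board between 0.062 and 0.086 m and y of steth in the frame of steth_board between -0.012 and 0.012 m and z of steth in the frame of steth_board between 0.003 and 0.01 m and angle between the x axis of steth and the x axis of steth_board, either way round below 0.26 rad and x of steth_board in the frame of steth below 0 m and x of mirror in the frame of mirror_board between 0.072 and 0.096 m and y of mirror in the frame of mirror_board between -0.012 and 0.012 m and z of mirror in the frame of mirror_board between 0.003 and 0.01 m and angle between the x axis of mirror and the x axis of mirror_board, either way round below 0.26 rad and x of mirror_board in the frame of mirror below 0 m and distance of each of rack, stacker from where it was at the start of the episode below 0.015 m and angle between each of rack, stacker's own z axis and vertical below 0.1 rad); the robot touches nothing.
It fails at once if the rack of molars is pushed more than 15 mm or tipped (distance of rack from where it was at the start of the episode above 0.015 m or angle between rack's own z axis and vertical above 0.3 rad).
It fails at once if the ring stacker is pushed more than 15 mm or tipped (distance of stacker from where it was at the start of the episode above 0.015 m or angle between stacker's own z axis and vertical above 0.3 rad).
It fails at once if the china pig is tipped over (beyond 45 degrees) (angle between pig's own z axis and vertical above 0.8 rad).
It fails at once if the china pig is dropped (moves faster than 0.5 m/s while the fingers do not hold it, a fall of about 13 mm) (linear speed of pig above 0.5 m/s and contact force between pig and the fingers below 0.05 N).
It fails at once if the china pig is banged or pressed down hard on its board (over 40 N) (contact force between pig and pig_board above 40 N).
It also fails if it takes over 120 s, if anything falls off the work surface, if the arm or the gripper's body presses on something with over 40 N, if the wrist force passes 120 N, or if a joint passes its speed limit or range.

## Working session

There is one attempt and no reset: what is moved stays moved. The work goes in short steps, Python scripts to look and compute and a shell command to move; the robot and the scene stay as the last step left them, time stands still between calls to the robot, and variables do not carry over. Pictures are saved under pics/ and viewed, at most 14 in all, crops included, and the job is handed in when it is done.

```bash
ls; mkdir -p pics
python3 - <<'E'
from bench import sensors, optics
import cv2
for n in ("top","side"):
    cv2.imwrite(f"pics/{n}0.png",optics.grab_frame(n)); m=optics.camera_model(n); print(n,m["camera_matrix"],m["camera_from_world"])
print(optics.camera_model("wrist")); print(sensors.observe())
E
```

```text
pics
top [[483.59550621   0.         273.81266676]
 [  0.         483.59550621 204.37799476]
 [  0.           0.           1.        ]] [[-0.01290052 -0.999854    0.01120482 -0.00529463]
 [-0.99352869  0.01155266 -0.11299242  0.56556166]
 [ 0.11284648 -0.01258997 -0.99353267  1.24436582]
 [ 0.          0.          0.          1.        ]]
side [[505.11915675   0.         279.05236028]
 [  0.         505.11915675 204.22433635]
 [  0.           0.           1.        ]] [[-0.9292906  -0.36921359 -0.01001537  0.5412488 ]
 [-0.20965837  0.5496349  -0.80866856  0.14729032]
 [ 0.30407622 -0.74938829 -0.58817927  1.47344112]
 [ 0.          0.          0.          1.        ]]
{'camera_matrix': array([[369.29991402,   0.        , 278.97615762],
       [  0.        , 369.29991402, 206.09047466],
       [  0.        ,   0.        ,   1.        ]]), 'T_tool_cam': array([[-4.05228467e-04, -9.60545797e-01, -2.78121569e-01,
         7.83508363e-02],
       [ 9.99999892e-01, -3.26362678e-04, -3.29863393e-04,
         8.57054142e-04],
       [ 2.26080396e-04, -2.78121673e-01,  9.60545826e-01,
        -1.66427202e-01],
       [ 0.00000000e+00,  0.00000000e+00,  0.00000000e+00,
         1.00000000e+00]])}
{'t': 0.1, 'joint_positions': array([-1.14379538e+00,  1.16471696e-01,  1.44218396e+00, -1.94645468e-06,
        1.58399560e+00, -3.77906397e-02]), 'joint_velocities': array([ 0.00159265, -0.0017779 , -0.00092819, -0.00019486, -0.00075453,
        0.00070133]), 'joint_torque': array([ 5.14909425e-04, -7.22895956e+01, -6.23867512e+01,  7.79964100e-02,
        2.27459567e-02, -5.80895630e-05]), 'position': array([ 0.30248444, -0.60323506,  0.2179653 ]), 'ee_rot': array([-5.19123547e-04,  9.73117281e-01,  2.30309527e-01, -1.03310910e-04]), 'contact_force': array([-0.51842721,  0.50762397,  0.42174428]), 'torque': array([ 0.05235146, -0.00611477, -0.0063156 ]), 'grasp_force': 0.0, 'opening': 1.004561239872105}
```

View pics/top0.png

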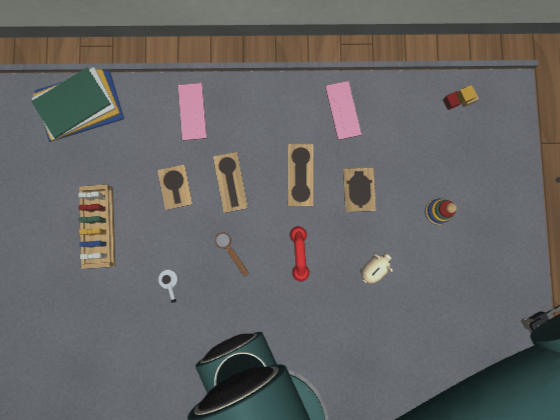

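View pics/side0.png

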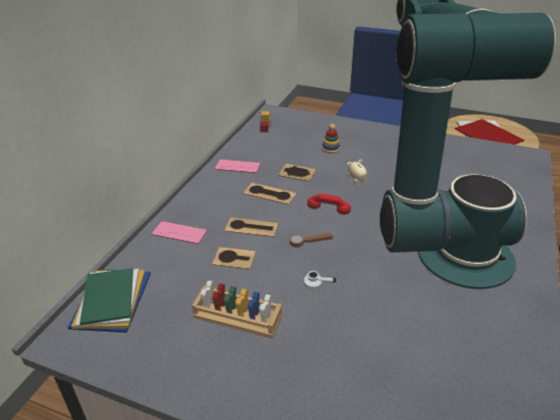

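The top view is unobstructed. Boards: steth (174,187), mirror (230,182), handset (301,175), pig (360,190). Toys: steth (168,282), mirror (223,241)–(246,275), handset (300,254), pig (377,268). Rack at (96,227), stacker at (440,211).

```bash
cat > h.py <<'E'
import numpy as np, cv2
from scipy.spatial.transform import Rotation as R
from bench import sensors, optics, trace, pinpoint
def cam(n):
    m=optics.camera_model(n); K=m["camera_matrix"]
    if "camera_from_world" in m: return K,m["camera_from_world"]
    s=sensors.observe(); T=np.eye(4); q=s["ee_rot"]; T[:3,:3]=R.from_quat([q[1],q[2],q[3],q[0]]).as_matrix(); T[:3,3]=s["position"]
    return K,np.linalg.inv(T@m["T_tool_cam"])
def plane(K,C,px,z):
    px=np.atleast_2d(px).astype(float); d=np.c_[px,np.ones(len(px))]@np.linalg.inv(K).T@C[:3,:3]; o=-C[:3,:3].T@C[:3,3]
    return (o+d*((z-o[2])/d[:,2:]))[:,:2]
def outline(mask):
    c=max(cv2.findContours(mask.astype(np.uint8),cv2.RETR_EXTERNAL,cv2.CHAIN_APPROX_NONE)[0],key=cv2.contourArea)
    return c[:,0]
def rect(K,C,mask,z):  # min-area rectangle on plane z: centre mm, size mm, long-axis angle deg
    y,x=np.nonzero(mask); p=plane(K,C,np.c_[x,y],z)*1000
    (cx,cy),(a,b),t=cv2.minAreaRect(p.astype(np.float32))
    if a<b: a,b,t=b,a,t+90
    return np.round([cx,cy,a,b,(t+90)%180-90],1), p.mean(0).round(1)
E
python3 - <<'E'
from h import *
im=optics.grab_frame("top"); K,C=cam("top")
Z=dict(handset=.025,pig=.04,steth=.01,mirror=.012,rack=.04,stacker=.03)
for q in "handset_board pig_board steth_board mirror_board handset pig steth mirror rack stacker".split():
    z=Z.get(q,.006)
    for r in trace("top",q)[:3]: print(q,round(r["score"],2),np.round(r["rect"]),*rect(K,C,r["mask"],z))
    for r in pinpoint("top",q)[:2]: print("   pt",round(r["score"],2),np.round(r["point"],1),plane(K,C,r["point"],z if 'board' in q else 0)*1000)
cv2.imwrite("pics/z.png",cv2.resize(im[140:310,150:410],(780,510),interpolation=cv2.INTER_CUBIC))
E
```

```text
handset_board 0.71 [290. 141. 314. 206.] [649.9 -84.9 168.   65.6  -0.9] [650.5 -84.8]
   pt 0.72 [299.9 202. ] [[574.0530106  -83.00115007]]
   pt 0.16 [300.  252.3] [[439.06217855 -80.7025899 ]]
pig_board 0.74 [343. 165. 376. 214.] [ 606.6 -243.8  124.2   81.4   -1.7] [ 606.5 -243.5]
   pt 0.78 [359.4 207.7] [[ 556.71617539 -243.2798831 ]]
steth_board 0.57 [157. 165. 191. 210.] [618.4 255.2 114.3  76.5  10.9] [618.1 255.8]
   pt 0.89 [180.9 207. ] [[564.2308611  237.12120377]]
mirror_board 0.9 [327.  79. 360. 140.] [ 828.4 -206.   156.8   66.    11. ] [ 827.9 -206.1]
mirror_board 0.77 [213. 154. 248. 215.] [631.6 106.2 157.   66.3  10.8] [631.1 106.1]
mirror_board 0.75 [178.  80. 206. 139.] [829.  211.7 158.3  68.7   5.1] [828.4 210.8]
   pt 0.97 [235.5 211.2] [[551.1661402  90.6247791]]
   pt 0.79 [192.6 140.9] [[745.35162712 206.84673355]]
handset 0.67 [288. 226. 309. 282.] [437.3 -75.4 141.6  45.2   1.8] [436.7 -76.4]
   pt 0.78 [299.1 253.6] [[435.71193779 -78.61802099]]
pig 0.92 [361. 255. 392. 282.] [ 395.9 -274.8   88.8   52.2  -49.8] [ 395.5 -274. ]
   pt 0.6 [373.7 266.8] [[ 398.06121427 -277.49572414]]
steth 0.65 [156. 271. 177. 305.] [359.6 259.2  86.4  52.4  32.6] [364.8 266.7]
   pt 0.81 [165.9 283.2] [[362.1788672  276.09379056]]
mirror 0.86 [215. 234. 247. 277.] [440.   96.8 129.   38.   40.7] [445.9 106.6]
   pt 0.94 [231.9 254. ] [[436.94321741 101.09420378]]
rack 0.84 [ 77. 185. 116. 270.] [514.8 450.9 217.   90.1   3.3] [512.7 450.4]
   pt 0.96 [ 98.4 226.5] [[514.87303846 458.47525912]]
stacker 0.78 [423. 199. 457. 225.] [ 541.4 -452.4   79.9   67.1   87.2] [ 543.1 -450. ]
stacker 0.39 [212. 154. 249. 214.] [626.9 104.2 158.3  66.7  11.5] [626.9 104. ]
   pt 0.63 [437.8 212. ] [[ 543.12676417 -457.06744933]]
```

View pics/z.png

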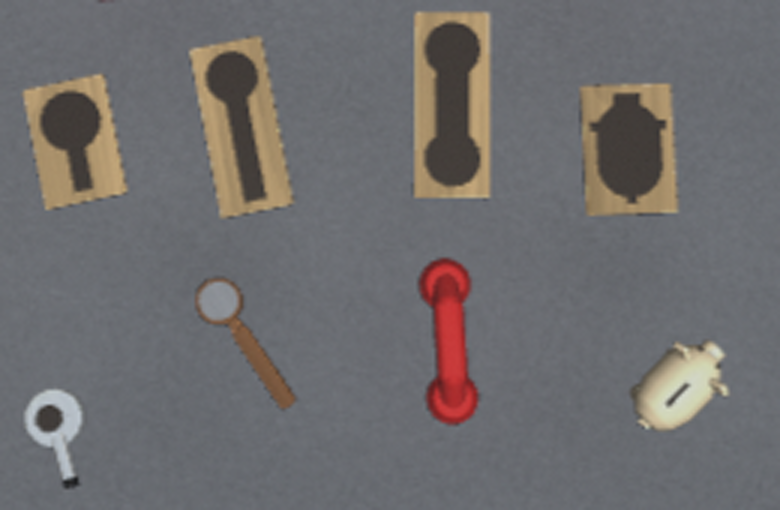

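The crop confirms that every outline points up the image (+x). The pig's snout points to the upper right, the steth stem to the lower right, and the mirror head to the upper left. Next I'll fit 3D silhouettes to the masks to get the poses.

```bash
cat >> h.py <<'E'
from scipy.optimize import minimize
a=np.linspace(0,2*np.pi,40,endpoint=False)
def disc(x,r,z0,z1): return np.array([[x+r*np.cos(t),r*np.sin(t),z] for z in(z0,z1) for t in a])
def box(x0,x1,w,z0,z1,y=0): return np.array([[x,y+s*w,z] for x in(x0,x1) for s in(-1,1) for z in(z0,z1)])
def ell(rx,ry,rz,z): return np.array([[rx*np.cos(t)*np.cos(e),ry*np.sin(t)*np.cos(e),z+rz*np.sin(e)] for e in np.linspace(-1.4,1.4,9) for t in a])
def board(L,W): return [box(0,L,W/2,0,6)]
M=dict(handset=[disc(-50,23,0,38),disc(50,23,0,38),box(-50,50,13,25,49)],
 pig=[ell(42,27,27,40),box(35,50,8,32,48),box(-45,-35,3,38,46),box(18,26,6,55,71,18),box(18,26,6,55,71,-18)],
 steth=[disc(0,25,0,14),disc(0,13,14,33),box(-62,0,5.5,13,23)],
 mirror=[disc(40,21,0,16),box(-72,25,8,0,16)],
 handset_board=board(170,68),pig_board=board(118,82),steth_board=board(111,74),mirror_board=board(157,66))
def sil(K,C,name,p,shape,zb=0,s=4):
    im=np.zeros((shape[0]*s,shape[1]*s),np.uint8); c,n=np.cos(p[2]),np.sin(p[2])
    for q in M[name]:
        w=np.c_[p[0]+c*q[:,0]-n*q[:,1],p[1]+n*q[:,0]+c*q[:,1],q[:,2]+zb]/1000
        v=w@C[:3,:3].T+C[:3,3]; v=v@K.T; v=((v[:,:2]/v[:,2:]+.5)*s-.5).astype(np.float32)
        cv2.fillConvexPoly(im,np.round(cv2.convexHull(v)[:,0]*16).astype(np.int32),255,shift=4)
    return im>0
def fit(K,C,name,mask,p0,zb=0,s=4):  # p=(x mm,y mm,yaw rad) -> p, IoU
    big=cv2.resize(mask.astype(np.float32),None,fx=s,fy=s,interpolation=cv2.INTER_LINEAR)>.5
    f=lambda u:(lambda S:-(S&big).sum()/max(1,(S|big).sum()))(sil(K,C,name,[u[0],u[1],u[2]/60],mask.shape,zb,s))
    u0=np.array([p0[0],p0[1],p0[2]*60]); best=None
    for k in (12,4):
        r=minimize(f,u0,method="Nelder-Mead",options=dict(initial_simplex=u0+np.vstack([np.zeros(3),np.eye(3)*k]),xatol=.1,fatol=1e-4,maxiter=80)); u0=r.x
    return np.array([u0[0],u0[1],u0[2]/60]),-r.fun
PLACE=dict(handset=85,pig=58,steth=74,mirror=84)
def tool():
    s=sensors.observe(); q=s["ee_rot"]; m=R.from_quat([q[1],q[2],q[3],q[0]]).as_matrix()
    return np.array(s["position"])*1000,m,s
def go(x,y,z,yawdeg):  # mm, deg: needed tool shift and turn units
    p,m,s=tool(); psi=np.degrees(np.arctan2(m[1,0],m[0,0])); d=m.T@(np.array([x,y,z])-p)
    t=-(yawdeg-psi+180)%360-180
    t=-((yawdeg-psi+180)%360-180)
    print("shift",d.round(1),"turn",round(t/5,2),"| pos",p.round(1),"yaw",round(psi,1),"t",round(s["t"],2),"open",round(s["opening"],3),"grip",round(s["grasp_force"],1),"q6",round(s["joint_positions"][5],2))
E
python3 - <<'E'
from h import *
optics.grab_frame("top"); K,C=cam("top"); r=np.radians
G=dict(handset_board=(565,-85,0),pig_board=(548,-243,r(2)),steth_board=(563,240,r(11)),mirror_board=(552,91,r(11)),handset=(437,-77,r(3)),pig=(397,-276,r(-50)),steth=(362,274,r(15)),mirror=(437,101,r(34)))
for q,g in G.items():
    for t in trace("top",q):
        if np.hypot(*(rect(K,C,t["mask"],0)[1]-np.array(g[:2])))<100:
            p,i=fit(K,C,q,t["mask"],g); o=""
            if "board" in q: L=PLACE[q[:-6]]; o=np.round([p[0]+L*np.cos(p[2]),p[1]+L*np.sin(p[2])],1)
            print(q,p[:2].round(1),np.degrees(p[2]).round(1),round(i,3),"target",o); break
go(397,-276,219,-50)
E
```

```text
handset_board [564.9 -83.7] -0.9 0.982 target [649.9 -85. ]
pig_board [ 548.6 -244.9] 1.7 0.966 target [ 606.6 -243.2]
steth_board [565.1 244.8] 11.8 0.959 target [637.5 259.9]
handset [436.8 -76.7] 4.3 0.865 target 
pig [ 393.9 -271.5] -47.2 0.917 target 
steth [375.2 270. ] 16.9 0.923 target 
mirror [441.8 103.5] 33.9 0.904 target 
shift [ 231.2 -250.3   -0.3] turn 15.33 | pos [ 302.5 -603.4  218.6] yaw 26.6 t 1.6 open 0.997 grip 0.0 q6 -0.04
```

```bash
python3 -m jog '[[[230,-248,0],14.8,-1],[[230,-248,0],14.8,-1],[[230,-248,0],14.8,-1],[[230,-248,0],14.8,-1],[[230,-248,0],14.8,-1]]' 20; python3 -c "
from h import *
go(394,-272,150,-47)"
```

```text
t: 2.02
position: [0.3606, -0.402, 0.2186]
ee_rot: [0.0, 0.997, -0.083, 0.0]
contact_force: [0.8, -0.7, 0.8]
opening: 1.002
grasp_force: 0.0
shift [  11.5 -133.8   68.6] turn 7.51 | pos [ 360.6 -402.   218.6] yaw -9.5 t 2.02 open 1.002 grip 0.0 q6 0.85
```

```bash
python3 -m jog '[[[11,-133,68],7.5,-1],[[11,-133,68],7.5,-1],[[11,-133,68],7.5,-1],[[11,-133,68],7.5,-1],[[11,-133,68],7.5,-1]]' | head -2
python3 -m jog '[[[0,0,0],1,-1],[[0,0,0],1,-1]]' | head -2
cat > look.py <<'E'
import sys
from h import *
def look(name,p0,save=None,camera="wrist",zb=0):
    K,C=cam(camera); im=optics.grab_frame(camera)
    out=[]
    for t in trace(camera,name)[:3]:
        p,i=fit(K,C,name,t["mask"],p0,zb,2 if camera=="wrist" else 4)
        out.append((i,p,t)); print(name,round(t["score"],2),p[:2].round(1),np.degrees(p[2]).round(1),"IoU",round(i,3))
    i,p,t=max(out,key=lambda o:o[0])
    if save:
        im=im.copy(); cv2.drawContours(im,cv2.findContours(t["mask"].astype(np.uint8),0,1)[0],-1,(0,255,0),1)
        cv2.drawContours(im,cv2.findContours(sil(K,C,name,p,im.shape[:2],zb,1).astype(np.uint8),0,1)[0],-1,(255,0,255),1)
        cv2.imwrite(f"pics/{save}.png",im)
    return p
if __name__=="__main__":
    n,x,y,d=sys.argv[1],*map(float,sys.argv[2:5]); zb=float(sys.argv[6]) if len(sys.argv)>6 else 0
    p=look(n,(x,y,np.radians(d)),sys.argv[5] if len(sys.argv)>5 else None,zb=zb); go(p[0],p[1],100,np.degrees(p[2]))
E
python3 look.py pig 394 -272 -47 w1
```

```text
t: 2.43
position: [0.3925, -0.2703, 0.1482]
t: 2.6
position: [0.3926, -0.2738, 0.1507]
pig 0.97 [ 396.7 -270.8] -48.3 IoU 0.917
shift [ 0.1 -5.5 50.8] turn -0.19 | pos [ 392.5 -274.4  150.8] yaw -49.3 t 2.7 open 1.002 grip 0.0 q6 1.77
```

View pics/w1.png

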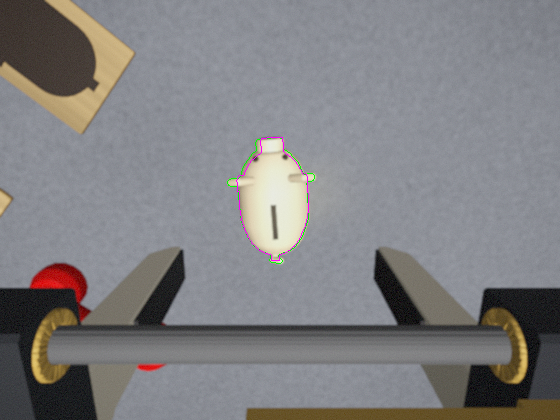

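The wrist view shows the pig at (275,200), snout up. The fit in magenta matches the body; only the ears stick out beyond it. The fingers straddle it, so I'll go down.

```bash
python3 -m jog '[[[1,-5,40],0,-1],[[1,-5,75],0,-1],[[1,-5,110],0,-1],[[1,-5,129],0,-1],[[1,-5,129],0,-1]]' 20 
python3 -m jog '[[[0,0,0],0,0],[[0,0,0],0,0.3],[[0,0,0],0,1],[[0,0,0],0,1],[[0,0,0],0,1]]' 20
```

```text
t: 3.12
position: [0.3949, -0.2707, 0.0175]
ee_rot: [-0.001, 0.909, -0.417, -0.003]
contact_force: [-0.7, 0.1, 0.2]
opening: 1.001
grasp_force: 0.0
t: 3.53
position: [0.3973, -0.2722, 0.0228]
ee_rot: [0.0, 0.908, -0.418, 0.001]
contact_force: [-0.2, -0.2, 0.2]
opening: 0.694
grasp_force: 0.0
```

```bash
python3 -m jog '[[[0,0,0],0,1],[[0,0,0],0,1],[[0,0,0],0,1],[[0,0,0],0,1],[[0,0,0],0,1]]' 20;  python3 -c "
from h import *
go(606.6,-243.2,90,1.7)"
```

```text
t: 3.95
position: [0.3971, -0.272, 0.0222]
ee_rot: [0.0, 0.908, -0.418, 0.0]
contact_force: [-3.0, 0.5, 5.0]
opening: 0.58
grasp_force: 19.8
shift [ 114.3 -178.   -67.8] turn -10.24 | pos [ 397.1 -272.    22.2] yaw -49.5 t 3.95 open 0.58 grip 19.8 q6 1.78
```

```bash
python3 -m jog '[[[0,0,-20],0,1],[[0,0,-50],0,1],[[0,0,-80],0,1],[[0,0,-80],0,1]]' 20; python3 -m jog '[[[20,-30,0],-1,1],[[45,-70,0],-2.4,1],[[70,-110,0],-3.8,1],[[95,-150,0],-5.2,1],[[112,-176,0],-6.6,1]]' | head -2; python3 -m jog '[[[0,0,0],-1.3,1],[[0,0,0],-2.6,1],[[0,0,0],-3.8,1],[[0,0,0],-3.8,1],[[0,0,0],-3.8,1]]'; python3 -c "
from h import *
optics.grab_frame('wrist')
im=optics.grab_frame('wrist');cv2.imwrite('pics/p1.png',im)
go(606.6,-243.2,29,1.7)"
```

```text
t: 4.28
position: [0.3985, -0.273, 0.1072]
ee_rot: [0.001, 0.908, -0.418, 0.003]
contact_force: [1.0, -1.1, -1.2]
opening: 0.578
grasp_force: 19.8
t: 4.7
position: [0.5993, -0.2425, 0.1004]
t: 5.12
position: [0.5974, -0.2432, 0.1008]
ee_rot: [-0.0, 1.0, 0.02, -0.0]
contact_force: [-0.5, -0.6, -2.0]
opening: 0.58
grasp_force: 19.8
shift [ 9.2  0.2 72.3] turn 0.12 | pos [ 597.4 -243.4  101.3] yaw 2.3 t 5.22 open 0.578 grip 19.8 q6 1.1
```

View pics/p1.png

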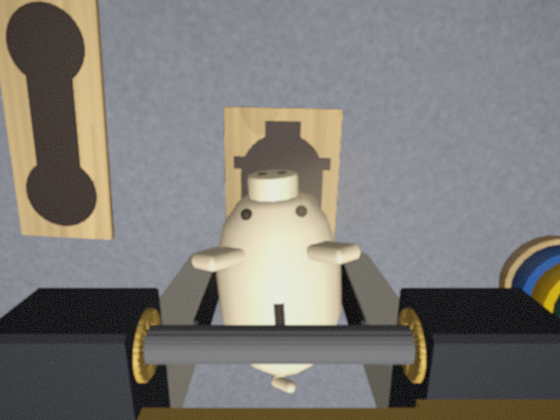

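The pig hangs upright, snout up. The far edge of its board shows from (224,108) to (342,109), so I'll check the board pose against that edge.

```bash
python3 -c "
from h import *
K,C=cam('wrist')
q=plane(K,C,[[224,108],[342,109],[18,239],[112,240]],.006)*1000;print(q)
for a,b in((0,1),(2,3)): e=q[b]-q[a];print(q[[a,b]].mean(0),np.hypot(*e),np.degrees(np.arctan2(e[0],-e[1])))
go(606.6,-243.2,29,1.7)"
```

```text
[[ 668.60674653 -203.11517738]
 [ 671.17697606 -283.95449182]
 [ 566.30539996  -46.96177862]
 [ 568.35631502 -118.09643768]]
[ 669.8918613 -243.5348346] 80.88016344808636 1.8210658244149236
[567.33085749 -82.52910815] 71.1642183432933 1.651462658464302
shift [ 9.2  0.2 72.3] turn 0.12 | pos [ 597.4 -243.4  101.3] yaw 2.3 t 5.22 open 0.578 grip 19.8 q6 1.1
```

```bash
python3 -m jog '[[[10,1,15],0,1],[[10,1,35],0,1],[[10,1,52],0,1],[[10,1,62],0,1],[[10,1,67],0,1]]'; python3 -m jog '[[[0,0,1],0,1],[[0,0,2],0,1],[[0,0,3],0,1],[[0,0,4],0,1],[[0,0,4],0,1]]'; python3 -c "
from h import *
go(608,-244,28,1.7)"
```

```text
t: 5.63
position: [0.6069, -0.2437, 0.033]
ee_rot: [-0.0, 1.0, 0.021, -0.001]
contact_force: [-0.9, 0.3, -2.0]
opening: 0.581
grasp_force: 19.8
t: 6.05
position: [0.6079, -0.2441, 0.0312]
ee_rot: [0.0, 1.0, 0.022, 0.0]
contact_force: [0.7, -0.0, -1.6]
opening: 0.579
grasp_force: 19.8
shift [ 0.1 -0.1  3.2] turn 0.16 | pos [ 607.9 -244.1   31.2] yaw 2.5 t 6.05 open 0.579 grip 19.8 q6 1.11
```

```bash
python3 -m jog '[[[0,0,0.5],0,1],[[0,0,1],0,1],[[0,0,1.5],0,1],[[0,0,2],0,1],[[0,0,2],0,1]]'|grep -E "pos|cont"; python3 -m jog '[[[0,0,0.3],0,1],[[0,0,0.6],0,1],[[0,0,0.8],0,1],[[0,0,1],0,1],[[0,0,1],0,1]]'|grep -E "pos|cont"
```

```text
position: [0.6076, -0.2439, 0.0285]
contact_force: [0.5, 0.3, -2.4]
position: [0.6076, -0.244, 0.0283]
contact_force: [-5.5, 1.4, 6.1]
```

Contact at 6 N, so I'll release it.

```bash
python3 -m jog '[[[0,0,0],0,1],[[0,0,0],0,-0.2],[[0,0,0],0,-0.3],[[0,0,0],0,-0.5],[[0,0,0],0,-0.7]]' 5; python3 -m jog '[[[0,0,0],0,-1],[[0,0,0],0,-1],[[0,0,-20],0,-1],[[0,0,-60],0,-1],[[0,0,-100],0,-1]]'|head -2;  python3 -m jog '[[[0,0,-22],0,-1],[[0,0,-22],0,-1]]'|head -2;  python3 look.py pig 608 -244 2 w2 6; python3 -c "
from h import *
go(436.8,-76.7,150,4.3)"
```

```text
t: 7.3
position: [0.6077, -0.244, 0.0276]
ee_rot: [0.0, 1.0, 0.022, 0.0]
contact_force: [-0.8, 1.0, -0.8]
opening: 0.746
grasp_force: 0.0
t: 7.72
position: [0.6068, -0.2436, 0.1274]
t: 7.88
position: [0.6094, -0.2447, 0.1561]
shift [-1.635e+02 -1.747e+02 -1.000e-01] turn -0.36 | pos [ 607.9 -244.1  150.3] yaw 2.5 t 7.98 open 1.001 grip 0.0 q6 1.11Traceback (most recent call last):
  File "look.py", line 17, in <module>
    p=look(n,(x,y,np.radians(d)),sys.argv[5] if len(sys.argv)>5 else None,zb=zb); go(p[0],p[1],100,np.degrees(p[2]))
  File "look.py", line 9, in look
    i,p,t=max(out,key=lambda o:o[0])
          ~~~^^^^^^^^^^^^^^^^^^^^^^^
ValueError: max() iterable argument is empty
```

```bash
python3 -m jog '[[[-40,-43,0],-0.4,-1],[[-80,-86,0],-0.4,-1],[[-120,-129,0],-0.4,-1],[[-163,-175,0],-0.4,-1],[[-163,-175,0],-0.4,-1]]'|head -2;  python3 -m jog '[[[0,0,0],0,-1],[[0,0,0],0,-1]]'|head -2;  python3 look.py handset 436.8 -76.7 4 w2
python3 - <<'E'
from h import *
K,C=cam("top"); im=optics.grab_frame("top")
cv2.imwrite("pics/z2.png",cv2.resize(im[140:310,150:410],(780,510),interpolation=cv2.INTER_CUBIC))
for t in trace("top","pig")[:2]: p,i=fit(K,C,"pig",t["mask"],(607,-244,.03),6); print(p[:2],np.degrees(p[2]),i)
for t in trace("top","mirror_board"):
    if abs(rect(K,C,t["mask"],0)[1][0]-630)<60: p,i=fit(K,C,"mirror_board",t["mask"],(552,91,.19)); print(p,np.degrees(p[2]),i)
E
```

```text
t: 8.4
position: [0.4569, -0.0967, 0.1473]
t: 8.57
position: [0.458, -0.0968, 0.1488]
handset 0.93 [440.7 -77.4] 1.9 IoU 0.845
shift [-16.8 -22.1  48.8] turn 0.53 | pos [459.3 -98.1 148.8] yaw 4.5 t 8.67 open 1.002 grip 0.0 q6 1.23
[ 603.72530518 -243.0768807 ] 4.8562388644109005 0.8829526517008136
[ 607. -244.] 1.7188733853924694 -0.0
[5.54496971e+02 9.21420798e+01 1.78807617e-01] 10.24492180370682 0.9487917648085143
```

View pics/w2.png

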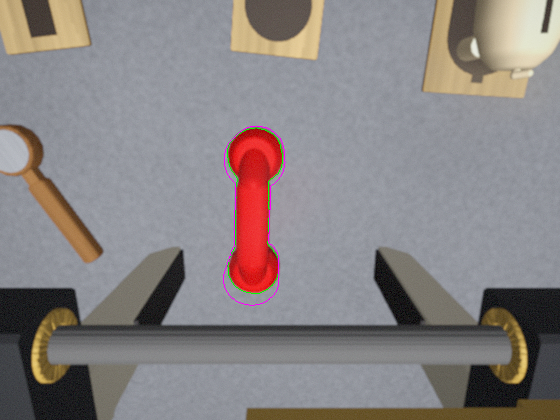

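View pics/z2.png

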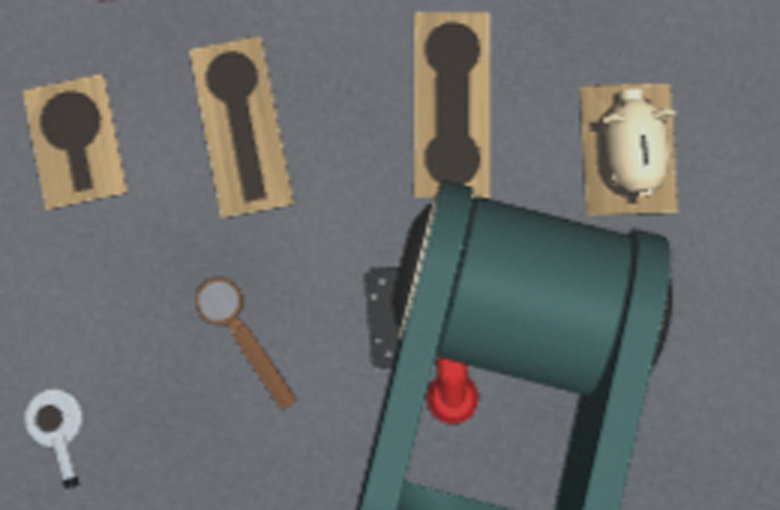

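The wrist view shows the handset cups at about (256,155) and (254,268). The model cups are slightly too big. In the top crop the pig stands upright on its board at (640,145), snout up.

```bash
python3 -c "
from h import *
K,C=cam('wrist')
for z in (.01,.02,.03):
  q=plane(K,C,[[256,155],[254,268]],z)*1000;e=q[0]-q[1];print(q.mean(0),np.hypot(*e),np.degrees(np.arctan2(e[1],e[0])))
go(441,-77,100,3.5)"
```

```text
[440.77834736 -79.32790121] 102.45519603564371 2.4433984074263564
[443.96994363 -79.77223619] 99.09824747230834 2.4433984074263515
[447.16153991 -80.21657117] 95.74129890897294 2.443398407426356
shift [-16.7 -22.8  48.9] turn 0.2 | pos [459.5 -98.5 148.9] yaw 4.5 t 8.82 open 1.005 grip 0.0 q6 1.23
```

```bash
python3 -m jog '[[[-17,-22,20],0.2,-1],[[-17,-22,60],0.2,-1],[[-17,-22,100],0.2,-1],[[-17,-22,130],0.2,-1],[[-17,-22,130],0.2,-1]]' 30 |head -2; python3 -m jog '[[[0,0,0],0,0.2],[[0,0,0],0,1],[[0,0,0],0,1],[[0,0,0],0,1],[[0,0,0],0,1]]' 30|head -2;python3 -m jog '[[[0,0,0],0,1],[[0,0,0],0,1],[[0,0,0],0,1],[[0,0,0],0,1],[[0,0,0],0,1]]'; python3 -c "
from h import *
go(650,-85,80,0)"
```

```text
t: 9.23
position: [0.4374, -0.0769, 0.0136]
t: 9.65
position: [0.4412, -0.0775, 0.021]
t: 10.07
position: [0.4404, -0.0773, 0.0197]
ee_rot: [0.0, 1.0, 0.031, -0.0]
contact_force: [-0.2, 0.6, 0.1]
opening: 0.335
grasp_force: 0.0
shift [208.7  20.6 -60.3] turn 0.7 | pos [440.4 -77.3  19.7] yaw 3.5 t 10.07 open 0.335 grip 0.0 q6 1.28
```

```bash
python3 -m jog '[[[0,0,0],0,1],[[0,0,0],0,1],[[0,0,0],0,1]]' 30 | tail -2; python3 -m jog '[[[0,0,-30],0,1],[[0,0,-60],0,1],[[0,0,-60],0,1]]' | tail -2;  python3 -m jog '[[[40,0,0],0.2,1],[[80,6,0],0.6,1],[[120,12,0],0.6,1],[[160,18,0],0.6,1],[[195,20,0],0.6,1]]' | tail -2;python3 -m jog '[[[0,0,0],0,1],[[0,0,0],0,1],[[0,0,0],0,1]]' | tail -2; python3 -c "
from h import *
go(649,-85,27,0)
im=optics.grab_frame('wrist');cv2.imwrite('pics/p3.png',im)"
```

```text
opening: 0.277
grasp_force: 29.9
opening: 0.274
grasp_force: 29.9
opening: 0.277
grasp_force: 29.9
opening: 0.278
grasp_force: 29.9
shift [13.4 -0.1 51.8] turn 0.1 | pos [635.7 -85.2  78.8] yaw 0.5 t 11.23 open 0.278 grip 29.9 q6 1.39
```

View pics/p3.png

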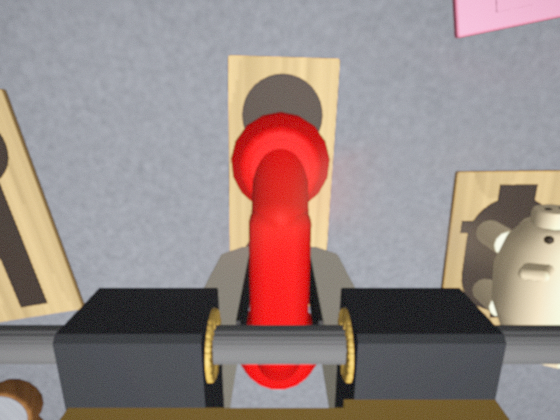

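The handset is held level and centred over its board. The far blob is at (282,113) and the far edge runs from (229,56) to (339,58).

```bash
python3 -c "
from h import *
K,C=cam('wrist')
q=plane(K,C,[[229,56],[339,58]],.006)*1000;print(q,q.mean(0)-[85,0])"; python3 -m jog '[[[13,0,15],0,1],[[13,0,30],0,1],[[13,0,42],0,1],[[13,0,48],0,1],[[13,0,48],0,1]]'|grep -E "pos|cont"; python3 -m jog '[[[0,0,1],0,1],[[0,0,2],0,1],[[0,0,3],0,1],[[0,0,4],0,1],[[0,0,4],0,1]]'|grep -E "pos|cont"
```

```text
[[ 738.85399049  -54.40254277]
 [ 738.29326882 -120.9887834 ]] [653.57362965 -87.69566308]
position: [0.6477, -0.085, 0.0298]
contact_force: [0.9, 0.5, -0.1]
position: [0.6493, -0.0852, 0.0278]
contact_force: [0.3, 0.5, -0.8]
```

```bash
python3 -m jog '[[[1,1,0.6],0,1],[[1,1,1.2],0,1],[[1,1,1.8],0,1],[[1,1,2.3],0,1],[[1,1,2.3],0,1]]'|grep -E "pos|cont"; python3 -m jog '[[[0,0,0],0,-0.3],[[0,0,0],0,-0.6],[[0,0,0],0,-1],[[0,0,0],0,-1],[[0,0,0],0,-1]]';python3 -m jog '[[[0,0,0],0,-1],[[0,0,-20],0,-1],[[0,0,-60],0,-1],[[0,0,-100],0,-1],[[0,0,-130],0,-1]]'|tail -2;python3 -c "
from h import *
go(441,103,150,34)"
```

```text
position: [0.6504, -0.0862, 0.0257]
contact_force: [-1.5, 0.8, 2.2]
t: 12.95
position: [0.6503, -0.0861, 0.0253]
ee_rot: [-0.0, 1.0, 0.005, -0.0]
contact_force: [-0.2, 0.4, 0.4]
opening: 0.587
grasp_force: 0.0
opening: 0.948
grasp_force: 0.0
shift [-207.8 -191.1    8.2] turn -6.7 | pos [650.6 -86.2 158.7] yaw 0.5 t 13.37 open 0.948 grip 0.0 q6 1.39
```

```bash
python3 -m jog '[[[-30,-28,0],-1,-1],[[-60,-56,0],-2,-1],[[-90,-84,0],-3,-1],[[-120,-110,0],-4,-1],[[-150,-138,0],-5,-1]]'|head -2;python3 -c "
from h import *
go(441,103,150,34)"
```

```text
t: 13.78
position: [0.4975, 0.0512, 0.1552]
shift [-28.4 -71.2   5.2] turn -1.65 | pos [497.5  51.2 155.2] yaw 25.7 t 13.78 open 0.999 grip 0.0 q6 1.17
```

```bash
python3 -m jog '[[[-28,-71,5],-1.7,-1],[[-28,-71,5],-1.7,-1],[[-28,-71,5],-1.7,-1],[[-28,-71,5],-1.7,-1]]'|head -2;  python3 look.py mirror 441 103 34 w4
python3 - <<'E'
from h import *
K,C=cam("top"); optics.grab_frame("top")
for t in trace("top","handset")[:2]: p,i=fit(K,C,"handset",t["mask"],(650,-86,.0),6); print("handset",p[:2],np.degrees(p[2]),i)
E
```

```text
t: 14.12
position: [0.4425, 0.1034, 0.1508]
mirror 0.82 [444.9 103.1] 34.2 IoU 0.91
shift [ 1.5  0.  50.6] turn -0.04 | pos [443.6 102.3 150.6] yaw 34.0 t 14.22 open 1.0 grip 0.0 q6 1.15
handset [641.013097   -84.31367991] -0.07879760964968219 0.76351963124537
```

View pics/w4.png

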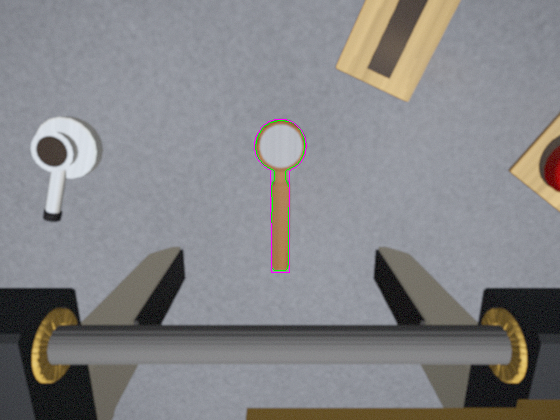

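The mirror is at (280,195) with its head up, and the fit is tight. I'll go down, slowing near the table.

```bash
python3 -m jog '[[[1.5,0,35],0,-0.5],[[1.5,0,70],0,0],[[1.5,0,100],0,0],[[1.5,0,120],0,0],[[1.5,0,132],0,0]]' 20|head -2; python3 -m jog '[[[0,0,4],0,0.4],[[0,0,8],0,0.4],[[0,0,11],0,0.4],[[0,0,13],0,0.4],[[0,0,14],0,0.4]]'; python3 -m jog '[[[0,0,0],0,1],[[0,0,0],0,1],[[0,0,0],0,1],[[0,0,0],0,1],[[0,0,0],0,1]]' 20; python3 -c "
from h import *
go(637,107,80,10.5)"
```

```text
t: 14.73
position: [0.4438, 0.1024, 0.0155]
t: 15.15
position: [0.4449, 0.1034, 0.005]
ee_rot: [0.0, 0.956, 0.292, 0.001]
contact_force: [-0.1, 1.2, -0.7]
opening: 0.337
grasp_force: 0.0
t: 15.57
position: [0.4447, 0.1034, 0.0048]
ee_rot: [0.0, 0.956, 0.293, 0.0]
contact_force: [-1.0, 0.1, 4.5]
opening: 0.17
grasp_force: 20.0
shift [161.5 104.6 -75.1] turn 4.7 | pos [444.7 103.4   4.8] yaw 34.0 t 15.57 open 0.17 grip 20.0 q6 1.15
```

```bash
python3 -m jog '[[[0,0,-30],0,1],[[0,0,-60],0,1],[[10,8,-65],0.5,1],[[30,20,-65],1.5,1],[[55,35,-65],2.5,1]]' | tail -2;  python3 -c "
from h import *
go(630,106,70,10.5)"
```

```text
opening: 0.172
grasp_force: 20.0
shift [111.9  42.8   0.7] turn 2.16 | pos [510.2 105.2  70.4] yaw 21.3 t 15.98 open 0.172 grip 20.0 q6 1.35
```

```bash
python3 -m jog '[[[35,13,0],0.7,1],[[70,26,0],1.4,1],[[105,40,0],2.1,1],[[112,43,0],2.1,1],[[112,43,0],2.1,1]]' | tail -2;  python3 -c "
from h import *
optics.grab_frame('wrist')
go(637,107,12,10.5)
im=optics.grab_frame('wrist');cv2.imwrite('pics/p4.png',im)"
```

```text
opening: 0.168
grasp_force: 20.0
shift [ 7.6  0.5 56.4] turn 0.11 | pos [629.5 106.   68.4] yaw 11.0 t 16.45 open 0.172 grip 20.0 q6 1.5
```

View pics/p4.png

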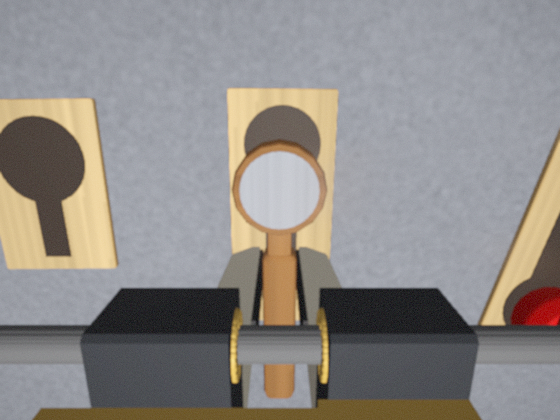

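The mirror is held straight over its board, far edge (228,89)–(338,91). I'll check that edge, then lower it.

```bash
python3 -c "
from h import *
K,C=cam('wrist')
q=plane(K,C,[[228,89],[338,91]],.006)*1000;a=np.radians(10.5);print(q,q.mean(0)-73*np.array([np.cos(a),np.sin(a)]))"; python3 -m jog '[[[8,1,15],0,1],[[8,1,30],0,1],[[8,1,42],0,1],[[8,1,48],0,1],[[8,1,51],0,1]]'|grep -E "pos|cont"; python3 -m jog '[[[0,0,1],0,1],[[0,0,2],0,1],[[0,0,3],0,1],[[0,0,4],0,1],[[0,0,4],0,1]]'|grep -E "pos|cont"
```

```text
[[705.8138418  151.36998401]
 [717.16586356  87.25285448]] [639.71224443 106.00822589]
position: [0.6363, 0.1067, 0.0169]
contact_force: [0.0, -1.0, -0.8]
position: [0.6377, 0.1067, 0.0146]
contact_force: [1.1, -0.4, -0.9]
```

```bash
python3 -m jog '[[[0,0,1],0,1],[[0,0,2],0,1],[[0,0,2.8],0,1],[[0,0,3.5],0,1],[[0,0,3.5],0,1]]'|grep -E "pos|cont"; python3 -m jog '[[[0,0,0],0,0.5],[[0,0,0],0,0.2],[[0,0,0],0,0],[[0,0,0],0,0],[[0,0,0],0,0]]'|tail -5;python3 -m jog '[[[0,0,0],0,0],[[0,0,-20],0,-0.5],[[0,0,-60],0,-1],[[0,0,-100],0,-1],[[0,0,-140],0,-1]]'|tail -2;python3 -c "
from h import *
go(370,272,150,16)"
```

```text
position: [0.6376, 0.1067, 0.0109]
contact_force: [-1.0, 0.4, 0.2]
position: [0.6376, 0.1067, 0.0108]
ee_rot: [0.0, 0.995, 0.096, -0.0]
contact_force: [-0.6, -0.1, -1.0]
opening: 0.468
grasp_force: 0.0
opening: 0.736
grasp_force: 0.0
shift [-230.6 -213.3    2.5] turn -1.0 | pos [637.2 106.7 152.4] yaw 11.0 t 18.58 open 0.736 grip 0.0 q6 1.5
```

```bash
python3 -m jog '[[[-29,-27,0],-0.2,-1],[[-58,-54,0],-0.4,-1],[[-87,-80,0],-0.6,-1],[[-116,-107,0],-0.8,-1],[[-145,-134,0],-1,-1]]'|head -2; python3 -m jog '[[[-28,-26,0],0,-1],[[-57,-53,0],0,-1],[[-85,-79,0],0,-1],[[-85,-79,0],0,-1],[[-85,-79,0],0,-1]]'|head -2; python3 look.py steth 370 272 16 w5
python3 - <<'E'
from h import *
K,C=cam("top"); im=optics.grab_frame("top")
for n,g in (("handset",(650,-86,0)),("mirror",(637,107,.18)),("pig",(607,-244,.05))):
  for t in trace("top",n)[:2]: p,i=fit(K,C,n,t["mask"],g,6); print(n,p[:2],np.degrees(p[2]),i)
cv2.imwrite("pics/z5.png",cv2.resize(im[140:310,150:410],(780,510),interpolation=cv2.INTER_CUBIC))
E
```

```text
t: 19.0
position: [0.468, 0.211, 0.1508]
t: 19.42
position: [0.3651, 0.2638, 0.1514]
steth 0.79 [377.7 269.9] 16.1 IoU 0.945
shift [12.6 -3.6 51.1] turn -0.02 | pos [366.6 262.9 151.1] yaw 16.0 t 19.52 open 1.002 grip 0.0 q6 1.86
handset [644.51409446 -85.3553008 ] -0.9869112736825565 0.858180617467393
mirror [633.46185426 106.83668782] 10.669777648107786 0.8783391405342624
mirror [637. 107.] 10.313240312354818 -0.0
pig [ 603.79148025 -242.63190624] 4.797844036897943 0.9124419204956118
```

View pics/w5.png

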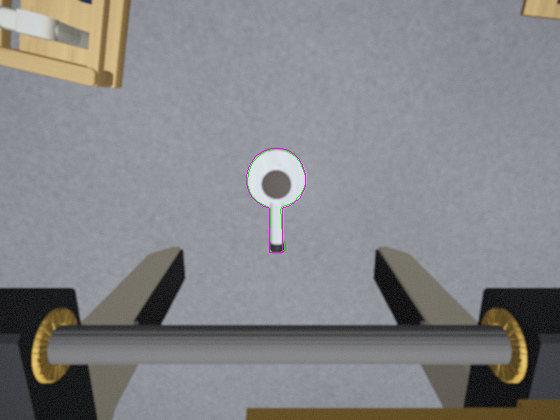

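View pics/z5.png

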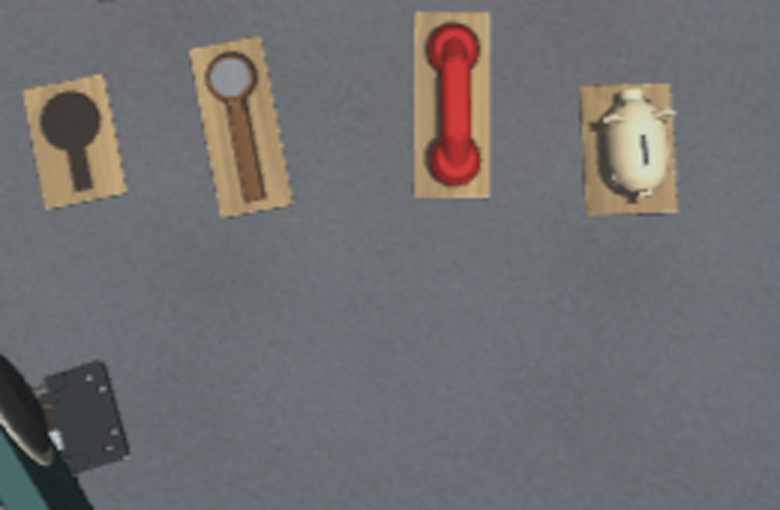

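The handset, mirror and pig all cover their outlines in the top crop. In the wrist view the steth is at (276,180), stem down, with a tight fit.

```bash
python3 -m jog '[[[12.5,-3.5,35],0,-1],[[12.5,-3.5,70],0,-1],[[12.5,-3.5,100],0,-0.6],[[12.5,-3.5,120],0,-0.4],[[12.5,-3.5,132],0,-0.4]]' 20|head -2; python3 -m jog '[[[0,0,4],0,-0.4],[[0,0,8],0,-0.4],[[0,0,11],0,-0.4],[[0,0,13],0,-0.4],[[0,0,15],0,-0.4]]'|head -2; python3 -m jog '[[[0,0,0],0,1],[[0,0,0],0,1],[[0,0,0],0,1],[[0,0,0],0,1],[[0,0,0],0,1]]' 20;  python3 -m jog '[[[0,0,0],0,1],[[0,0,0],0,1]]' 20;python3 -c "
from h import *
go(637.5,260,70,11.3)"
```

```text
t: 20.13
position: [0.3767, 0.2688, 0.016]
t: 20.55
position: [0.3778, 0.2701, 0.0047]
t: 20.97
position: [0.3774, 0.2699, 0.0042]
ee_rot: [-0.0, 0.99, 0.139, 0.0]
contact_force: [0.2, -0.8, 4.0]
opening: 0.528
grasp_force: 20.0
t: 21.13
position: [0.3774, 0.2699, 0.0042]
ee_rot: [-0.0, 0.99, 0.139, 0.0]
contact_force: [-0.1, -1.3, 5.8]
opening: 0.527
grasp_force: 20.0
shift [247.3  81.3 -65.7] turn 0.94 | pos [377.4 269.9   4.2] yaw 16.0 t 21.13 open 0.527 grip 20.0 q6 1.86
```

```bash
python3 -m jog '[[[0,0,-20],0,1],[[0,0,-45],0,1],[[0,0,-65],0,1],[[30,10,-65],0,1],[[60,20,-65],0.2,1]]'|tail -2; python3 -m jog '[[[35,12,0],0.2,1],[[70,24,0],0.4,1],[[105,36,0],0.6,1],[[140,48,0],0.7,1],[[160,55,0],0.7,1]]'|tail -2;  python3 -c "
from h import *
go(632,260,70,11.3)"
```

```text
opening: 0.532
grasp_force: 20.0
opening: 0.529
grasp_force: 20.0
shift [20.6 -1.2 -2.1] turn 0.03 | pos [612.  254.7  67.9] yaw 11.4 t 21.97 open 0.529 grip 20.0 q6 1.73
```

```bash
python3 -m jog '[[[15,0,0],0,1],[[21,-1,0],0,1],[[21,-1,0],0,1]]' | tail -2;  python3 -c "
from h import *
optics.grab_frame('wrist')
go(637.5,260,11.5,11.3)
im=optics.grab_frame('wrist');cv2.imwrite('pics/p5.png',im)"
```

```text
opening: 0.531
grasp_force: 20.0
shift [ 8.1  2.4 56.7] turn 0.04 | pos [629.1 260.8  68.2] yaw 11.5 t 22.27 open 0.531 grip 20.0 q6 1.73
```

View pics/p5.png

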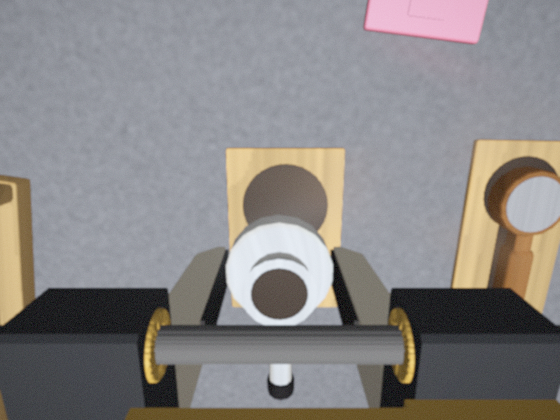

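The steth is level in the grip. Its board's far edge runs from (226,149) to (345,149), with the outline disc at (285,203).

```bash
python3 -c "
from h import *
K,C=cam('wrist')
q=plane(K,C,[[226,149],[345,149]],.006)*1000;a=np.radians(11.3);t=q.mean(0)-37*np.array([np.cos(a),np.sin(a)]);print(q,t);go(t[0],t[1],11,11.3)"; python3 -m jog '[[[8,2.5,15],0,1],[[8,2.5,30],0,1],[[8,2.5,42],0,1],[[8,2.5,48],0,1],[[8,2.5,51],0,1]]'|grep -E "pos|cont"; python3 -m jog '[[[0,0,1],0,1],[[0,0,2],0,1],[[0,0,3],0,1],[[0,0,4],0,1],[[0,0,4],0,1]]'|grep -E "pos|cont"
```

```text
[[670.26233055 302.09778515]
 [684.93070756 230.0867354 ]] [641.31377669 258.84225294]
shift [12.   4.4 57.5] turn 0.05 | pos [628.8 260.8  68.5] yaw 11.5 t 22.32 open 0.527 grip 20.0 q6 1.73
position: [0.6367, 0.2597, 0.0162]
contact_force: [-0.2, -0.9, -0.3]
position: [0.638, 0.2598, 0.0141]
contact_force: [-0.0, -0.4, -1.4]
```

```bash
python3 -m jog '[[[1,0.5,1],0,1],[[1,0.5,2],0,1],[[1,0.5,3],0,1],[[1,0.5,3.8],0,1],[[1,0.5,3.8],0,1]]'|grep -E "pos|cont"; python3 -m jog '[[[0,0,0],0,0],[[0,0,0],0,-0.3],[[0,0,0],0,-0.5],[[0,0,0],0,-0.7],[[0,0,0],0,-0.7]]'|tail -5;python3 -m jog '[[[0,0,0],0,-0.7],[[0,0,-20],0,-0.7],[[0,0,-60],0,-0.7],[[0,0,-100],0,-1],[[0,0,-140],0,-1]]'|tail -2;python3 -m jog '[[[-40,0,0],0,-1],[[-80,0,0],0,-1],[[-120,0,0],0,-1],[[-160,0,0],0,-1],[[-160,0,0],0,-1]]'|head -2;python3 -m jog '[[[-40,0,0],0,-1],[[-80,0,0],0,-1],[[-80,0,0],0,-1]]'|head -2
python3 - <<'E'
from h import *
K,C=cam("top"); im=optics.grab_frame("top")
for n,g in (("handset",(650,-86,0)),("mirror",(637,107,.18)),("pig",(607,-244,.05)),("steth",(638,260,.2))):
  for t in trace("top",n)[:2]: p,i=fit(K,C,n,t["mask"],g,6); print(n,p[:2],np.degrees(p[2]),i)
for q in("rack","stacker"): print(q,[(np.round(r["rect"]),) for r in trace("top",q)[:1]])
cv2.imwrite("pics/z6.png",cv2.resize(im[140:310,150:410],(780,510),interpolation=cv2.INTER_CUBIC))
print(sensors.observe()["contact_force"])
E
```

```text
position: [0.6391, 0.2595, 0.0103]
contact_force: [-1.8, -1.1, 1.9]
position: [0.639, 0.2595, 0.01]
ee_rot: [0.0, 0.995, 0.1, -0.0]
contact_force: [-0.5, 0.6, 0.7]
opening: 0.767
grasp_force: 0.0
opening: 0.949
grasp_force: 0.0
t: 24.82
position: [0.4773, 0.2266, 0.1502]
t: 25.07
position: [0.3997, 0.2108, 0.1504]
handset [645.22947714 -85.38423065] -1.095989101543756 0.8500579566153337
mirror [633.47171561 106.63364438] 11.061404129766329 0.9101092131055727
mirror [637. 107.] 10.313240312354818 -0.0
pig [ 602.25713552 -243.51826129] 5.253692975498086 0.8376021298081336
steth [635.89390385 259.44320778] 12.33609964761954 0.9016589704121771
rack [(array([ 80., 188., 115., 270.]),)]
stacker [(array([424., 199., 454., 227.]),)]
[ 0.38320609  0.88314391 -0.40714911]
```

View pics/z6.png

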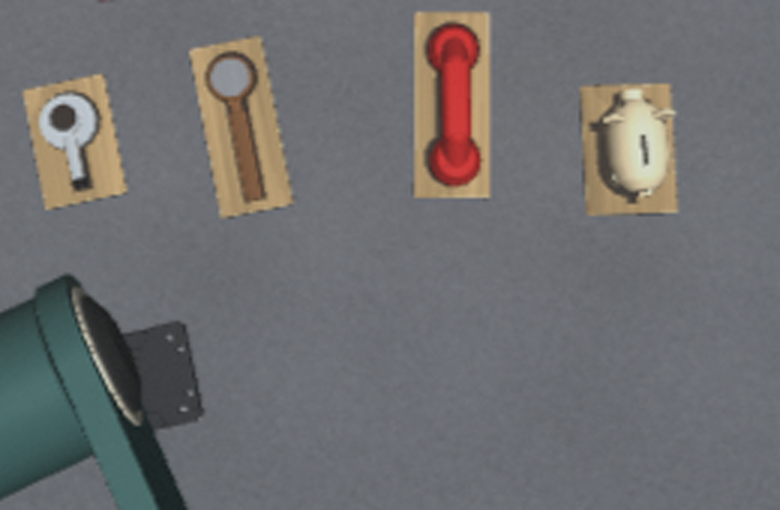

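All four toys cover their outlines and point the right way. The rack and ring stacker haven't moved and the arm is clear, so I'm handing in.

```bash
python3 -c "
from bench import bot
print(bot.close_job())"
```

```text
the job is handed in; nothing more can be done
None
```

I put the handset, pig, stethoscope head and mirror each back on their own boards, covering and pointing with their outlines, left the rack and ring stacker where they stood, and handed the job in at about 25 s; the hand-in gave no verdict.

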